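Load the display light track and close it with its end stop

ROBOT

A 6-joint arm with a two-finger parallel gripper is mounted at the origin on the work surface. World frame = base frame: x ahead of the robot, y to its left, z up, the work surface at z = 0. Lengths are in m, angles in rad, forces in N, time in s.
With the tool pointing down it reaches from about 0.375 to 0.9 m from the base axis. Payload 3.1 kg.
Tool frame: the origin (TCP) lies midway between the tips of the shut fingers; the grasp point (between the pads) lies 19 mm behind it; z points along the fingers, y is the line along which they close (so a half turn about z gives the same grasp; the last joint's range is limited). The gripper opens to 87 mm and grips with 3 to 60 N. Pads are 19 mm wide; open, the fingers measure 117 mm over their backs; the gripper's body (75 mm by 190 mm) begins 51 mm behind the grasp point.
Start: joints at [-1.294, 0.527, 1.433, -0, 1.181, -0.178], TCP at [0.275, -0.561, 0.223] pointing down, gripper open.
Joint ranges: [-3.08, 3.08], [-0.75, 2.2], [0.22, 2.44], [-1.43, 4.57], [0, 2.65], [-2.85, 2.85]. Speed limits (rad/s): [2.79, 2.79, 3.14, 3.14, 3.14, 3.14].

INTERFACE

Orientations are given as a unit quaternion [x, y, z, w].
In Python, from rig import get_obs, cams, job gives the robot as it stands.
- The arm moves only by the tool servo_tool, never from a script. Its argument "moves" is text: rows parted by semicolons, each of 5 numbers parted by spaces: the shift along the tool's x, y, z in m, then the turn about the tool's z in degrees, then the finger opening in m, from 0 to 0.087. In form: dx dy dz spin claw; .... A call has 1 to 10 rows; each row is the pose to reach, as a shift and turn from the pose commanded when the call began, along the tool's axes at that moment; what a row does not reach only later rows make up. A row lasts 1/12 s, in which the tool goes at most 41.7 mm and 7.16 degrees, less where a joint would pass 70% of its speed; a pose out of reach is approached as far as the arm can. A call with a gripper value outside its range is refused whole. The fingers move at their own pace and stop on an object; "grip_force" is the grip in N (left out, the last holds). Time passes only in rows, so rows that repeat a pose let the fingers close. It gives the time, the measured TCP pose, the force, the opening and the grip force at its end, in the units of the state.
- get_obs(): the state, without advancing time (a new reading comes with each control period).
- cams.camera(name): name is "scene" or "top"; returns the picture (400x640x3 uint8, blue, green, red); there is no depth.
- cams.camera_model(name): a dict with "fx", "fy", "cx", "cy" (pixels), "dist" ([k1, k2, p1, p2, k3] as OpenCV has them; the pictures are not rectified), "R" (3x3) and "t" (3): a world point X has camera coordinates R X + t. Camera axes: x right, y down, z forward; pixel columns grow to the right and rows downward; lengths in m; the calibration is good to about 2 mm. A picture is of the moment at which its call begins. camera_model takes no time and is no camera call.
- job.hand_in(): hands the job in; it is judged then, once.
The state is a dict: "time": time; "q": joint angles; "joint_velocities": joint speeds; "joint_torque": joint torques, N m; "position": TCP position; "tool_rot": TCP orientation; "ft_force": force on the tool from outside, world axes, zero at the start; "moment": the same for the moment, N m; "grip_width": finger opening in m; "grip_force": force on a finger pad.
Only numpy, scipy, OpenCV 4.12 (cv2) and the standard library are available. Lean on these libraries where they do the work, as an engineer would, in place of code of your own. Each camera call takes 0.05 s, during which the arm holds its last target. There are 200 camera calls.

TASK

Pull the end stop out of the entry bay of the lighting track and set it aside, then fit every lamp standing on the bench into the track: let its foot down into the bay and slide it under the lips, all lamps in one tight row pushed right up to the closed end. Then put the end stop back in the bay and press it fully home, flush with the track, leaving the cartons and the scanner alone.

Things in the scene. Friction and masses are not known exactly. Their poses are not given: they have to be found in the camera images.
- track: Aluminium lighting track fixed on the bench, 296 x 64 x 24 mm (x, y, z), origin under its centre; x runs along it from entry bay to closed end. From x = -84 to +142 mm it is a channel 38 mm wide, 11 high inside, floor 8 mm above the bench, roofed by two 5 mm lips (top at 24 mm) with an 18 mm slot between. Feet slide under the lips, necks in the slot.
- mouth (a point): Mouth of the channel, middle of its floor (track x = -84 mm), between bay and lips; lamps enter only here, sliding towards track +x. The inside narrows from about 45 to 38 mm over the first 12 mm. Axes as the track's.
- bay (a point): Centre of the entry bay's floor (track x = -113 mm, 8 mm above the bench). Open-topped recess 58 (x) x 48 (y) mm, 16 deep, walled on its outer end and sides. A sprung steel leaf in the outer end wall slopes up to 6 mm into it (52 mm free) and pushes the stop against the lips' ends: let go, it hangs some mm proud and askew; press with 3 to 12 N; out takes up to 8 N. Axes as the track's.
- closed_end (a point): Closed end face inside the channel, middle, at floor height (track x = +142 mm). Lamps pushed tight against it and each other stand with their axes 44 mm apart: at track x = +120, +76, +32, -12, -56 mm. Axes as the track's.
- stop_mid (a point): End stop: grey block 54 x 43 x 16 mm (x, y, z) that fills the bay with 2 mm play all round; on top a grip rib 40 (x) x 12 (y) x 30 mm tall; 46 mm in all, 80 g. Point: on its axis, 23 mm above its underside; z up. Starts home in the bay. Fits either way round; home, it stands on the bay floor, block top level with the track top.
- place1 (a point): Point on the channel floor, track x = +120 mm: where the axis of the first lamp of a tight row stands, counted from the closed end.
- place2 (a point): Point on the channel floor, track x = +76 mm: where the axis of the second lamp of a tight row stands, counted from the closed end.
- place3 (a point): Point on the channel floor, track x = +32 mm: where the axis of the third lamp of a tight row stands, counted from the closed end.
- place4 (a point): Point on the channel floor, track x = -12 mm: where the axis of the fourth lamp of a tight row stands, counted from the closed end.
- place5 (a point): Point on the channel floor, track x = -56 mm: where the axis of the fifth lamp of a tight row stands, counted from the closed end.
- lamp1_mid (a point): Lamp 1 (None if absent), upright; all alike, same after half a turn. Dark steel foot 44 x 34 x 6 mm (x, y, z), round neck 12 mm thick and 16 tall, white housing 40 (x) x 32 (y) x 44 mm with a lens on top; 66 mm tall, about 160 g. Point: on its axis, 33 mm above its underside; x along the long side, z up. Grip the housing (22 to 66 mm up) across its 32 mm sides.
- lamp2_mid (a point): Lamp 2 (None if absent), upright; all alike, same after half a turn. Dark steel foot 44 x 34 x 6 mm (x, y, z), round neck 12 mm thick and 16 tall, white housing 40 (x) x 32 (y) x 44 mm with a lens on top; 66 mm tall, about 160 g. Point: on its axis, 33 mm above its underside; x along the long side, z up. Grip the housing (22 to 66 mm up) across its 32 mm sides.
- lamp3_mid (a point): Lamp 3 (None if absent), upright; all alike, same after half a turn. Dark steel foot 44 x 34 x 6 mm (x, y, z), round neck 12 mm thick and 16 tall, white housing 40 (x) x 32 (y) x 44 mm with a lens on top; 66 mm tall, about 160 g. Point: on its axis, 33 mm above its underside; x along the long side, z up. Grip the housing (22 to 66 mm up) across its 32 mm sides.
- lamp4_mid (a point): Lamp 4 (None if absent), upright; all alike, same after half a turn. Dark steel foot 44 x 34 x 6 mm (x, y, z), round neck 12 mm thick and 16 tall, white housing 40 (x) x 32 (y) x 44 mm with a lens on top; 66 mm tall, about 160 g. Point: on its axis, 33 mm above its underside; x along the long side, z up. Grip the housing (22 to 66 mm up) across its 32 mm sides.
- lamp5_mid (a point): Lamp 5 (None if absent), upright; all alike, same after half a turn. Dark steel foot 44 x 34 x 6 mm (x, y, z), round neck 12 mm thick and 16 tall, white housing 40 (x) x 32 (y) x 44 mm with a lens on top; 66 mm tall, about 160 g. Point: on its axis, 33 mm above its underside; x along the long side, z up. Grip the housing (22 to 66 mm up) across its 32 mm sides.
- bulb_carton_mid (a point): Bystander: upright white carton 62 x 62 x 110 mm; this point is its centre.
- flat_carton_mid (a point): Bystander: flat yellow carton 110 x 70 x 45 mm; this point is its centre.
- scanner_mid (a point): Bystander: black hand scanner lying down, about 135 x 60 x 34 mm, long along its x; this point is about its middle, 17 mm above the bench.
Not all that is in view belongs to the job. What is shaped like the part that bears lamp4_mid but green or orange is not meant. What is shaped like the part that bears lamp2_mid but yellow is not meant.

How it is judged:
By the outcome, as a careful person would: the job done as asked, in the order asked, and still so for the second after the job is handed in, with the robot touching nothing.
Of lamp1, lamp2, lamp3, lamp4, lamp5 only 3 to 5 are there at a start; the rules pass over those that are not, and their reading is None.
At some moment in a run one of lamp1, lamp2, lamp3, lamp4, lamp5 may be knocked a few centimetres aside while the robot is not near it.
It also fails if it takes over 210 s, if anything falls off the work surface, if the arm or the gripper's body presses on something with over 40 N, if the wrist force passes 120 N, or if a joint passes its speed limit or range.

## Working session

There is one attempt and no reset: what is moved stays moved. The work goes in short steps, Python scripts to look and compute and a tool call to move; the robot and the scene stay as the last step left them, time stands still between calls to the robot, and variables do not carry over. Pictures are saved under pics/ and viewed, at most 14 in all, crops included, and the job is handed in when it is done.

Besides the shell and the picture viewer there is one more tool, called after "Call:" as name(argument=value, ...), one argument or row to a line, values as JSON. servo_tool: Moves the arm, as the interface text tells. Its arguments: {"type":"object","properties":{"moves":{"type":"string"},"grip_force":{"type":"number"}},"required":["moves"]}

```bash
ls; mkdir -p pics
python3 - <<'E'
from rig import get_obs,cams
import cv2
for n in("scene","top"):
    cv2.imwrite(f"pics/{n}0.png",cams.camera(n)); m=cams.camera_model(n); print(n,m)
o=get_obs();print(o)
E
```

```text
pics
scene {'fx': 382.5481617596678, 'fy': 382.5481617596678, 'cx': 318.19043030784786, 'cy': 197.0298888793267, 'dist': array([0.03237236, 0.        , 0.        , 0.        , 0.        ]), 'R': array([[-0.74445281,  0.6673594 ,  0.02052896],
       [ 0.45385601,  0.52835786, -0.71753236],
       [-0.48969861, -0.52485179, -0.69622257]]), 't': array([ 0.41074222, -0.20906542,  1.294169  ])}
top {'fx': 398.0289511295685, 'fy': 398.0289511295685, 'cx': 332.51956814855583, 'cy': 197.3934292261596, 'dist': array([-0.0284508,  0.       ,  0.       ,  0.       ,  0.       ]), 'R': array([[ 1.71332462e-02, -9.99852767e-01, -9.47005434e-04],
       [-9.91965720e-01, -1.68793465e-02, -1.25375830e-01],
       [ 1.25341386e-01,  3.08749189e-03, -9.92108867e-01]]), 't': array([-0.02965642,  0.56914321,  1.0205877 ])}
{'time': 0.1, 'q': array([-1.29354280e+00,  5.28354957e-01,  1.43375834e+00, -3.92443465e-05,
        1.18138401e+00, -1.78500378e-01]), 'joint_velocities': array([ 0.00076978, -0.00258883, -0.00240712, -0.0005534 ,  0.00018359,
       -0.00045894]), 'joint_torque': array([-2.16832127e-04, -4.40986454e+01, -1.77151465e+01,  6.35385141e-02,
        5.33607882e-02, -3.64911932e-05]), 'position': array([ 0.2749233 , -0.56056571,  0.22168572]), 'tool_rot': array([ 9.74146079e-01,  2.25917043e-01, -6.51275740e-05, -9.50273627e-04]), 'ft_force': array([ 0.14132851, -1.18614884, -0.24942498]), 'moment': array([ 0.00338439,  0.03844488, -0.02812949]), 'grip_force': 0.0, 'grip_width': 0.08733505616236024}
```

View pics/scene0.png

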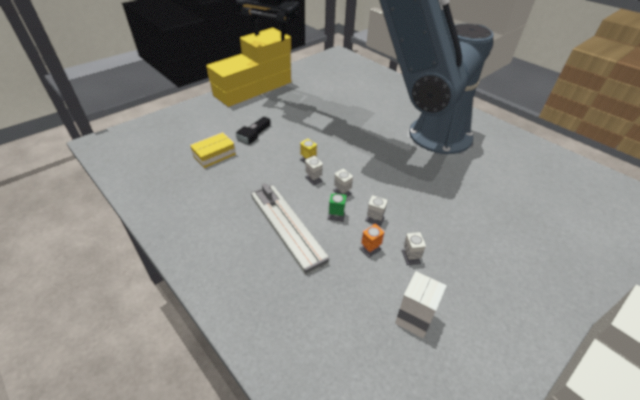

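View pics/top0.png

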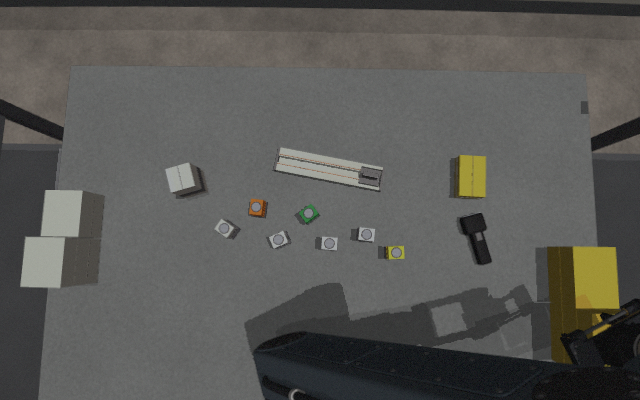

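The scene picture shows the track at (290,225) with the stop at its far end (267,192). The top picture shows it from (278,160) to (382,180), with the stop at (370,176).
- **Candidates for lamps (top view):** white at (224,229), (279,240), (329,243) and (366,234).
- **Lookalikes:** orange (257,207), green (308,213), yellow (396,253).

I choose the four white ones and check them in a close crop.

```bash
cat > h.py <<'E'
import numpy as np,cv2
from rig import get_obs,cams
from scipy.spatial.transform import Rotation as Rn
def mdl(n):
    m=cams.camera_model(n); K=np.array([[m['fx'],0,m['cx']],[0,m['fy'],m['cy']],[0,0,1]]); return K,m['dist'],m['R'],m['t']
def ray(n,uv,z):
    K,d,R,t=mdl(n); p=cv2.undistortPoints(np.array(uv,float).reshape(-1,1,2),K,d)[:,0]
    v=np.c_[p,np.ones(len(p))]@R; c=-R.T@t
    return c+v*((z-c[2])/v[:,2])[:,None]
def proj(n,X):
    K,d,R,t=mdl(n); return cv2.projectPoints(np.array(X,float).reshape(-1,3),cv2.Rodrigues(R)[0],t,K,d)[0][:,0]
def crop(n,img,u0,v0,w,h,s,f):
    cv2.imwrite(f,cv2.resize(img[v0:v0+h,u0:u0+w],None,fx=s,fy=s,interpolation=cv2.INTER_CUBIC))
def box(c,yaw,hx,hy,z):
    c_,s_=np.cos(yaw),np.sin(yaw); return [[c[0]+a*c_-b*s_,c[1]+a*s_+b*c_,z] for a,b in((hx,hy),(-hx,hy),(-hx,-hy),(hx,-hy))]
def tool(): # TCP pos and yaw of tool x axis; tool down
    o=get_obs(); R=Rn.from_quat(o['tool_rot']).as_matrix(); return o,R
def togo(p,yawy): # world target TCP p, wanted yaw (rad) of tool y axis (mod pi)
    o,R=tool(); d=R.T@(np.array(p)-o['position'])
    cur=np.arctan2(R[1,1],R[0,1]); e=(yawy-cur+np.pi/2)%np.pi-np.pi/2
    return np.round(d,4),round(-np.degrees(e),1)
E
python3 - <<'E'
from h import *
im=cv2.imread('pics/top0.png')
crop('top',im,205,140,190,125,4,'pics/c0.png')
im2=cv2.imread('pics/scene0.png'); crop('scene',im2,240,130,200,150,4,'pics/c1.png')
E
```

```text
(no output)
```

View pics/c0.png

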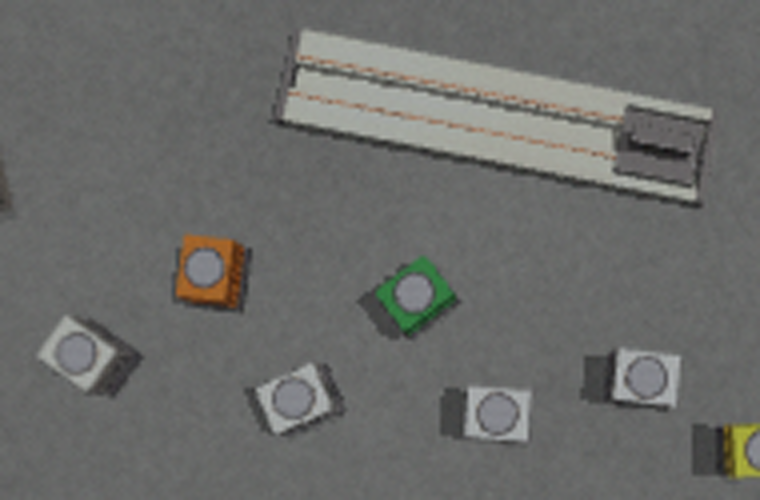

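View pics/c1.png

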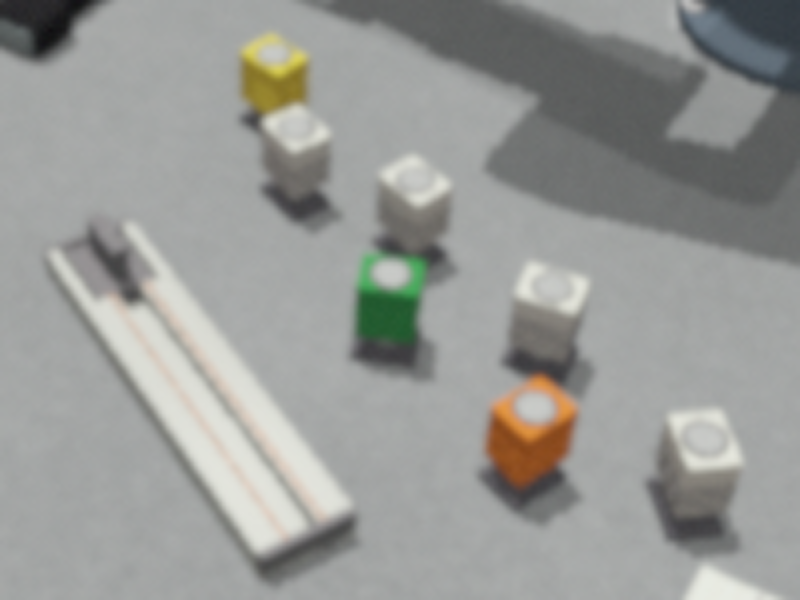

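The crops show four white lamps at top-crop (78,354), (294,398), (498,413) and (647,377). The stop with its rib is at (660,145), at the right-hand end, so the closed end is on the left.

```bash
cat >> h.py <<'E'
def rects(im,thr=150,amin=60,z=.066,box_=None):
    hsv=cv2.cvtColor(im,cv2.COLOR_BGR2HSV); S=4
    big=cv2.resize(hsv,None,fx=S,fy=S,interpolation=cv2.INTER_CUBIC)
    m=((big[...,2]>thr)&(big[...,1]<60)).astype(np.uint8); out=[]
    for c in cv2.findContours(m,cv2.RETR_EXTERNAL,cv2.CHAIN_APPROX_NONE)[0]:
        if cv2.contourArea(c)<amin*S*S: continue
        uv=(c[:,0]+.5)/S-.5; mu=uv.mean(0)
        if box_ and not(box_[0]<mu[0]<box_[2] and box_[1]<mu[1]<box_[3]): continue
        w=ray('top',uv,z)[:,:2]; r=cv2.minAreaRect((w*1000).astype(np.float32))
        (cx,cy),(a,b),th=r
        if a<b: a,b,th=b,a,th+90
        out.append((np.round(mu,1),(round(cx,1),round(cy,1)),(round(a,1),round(b,1)),round((th+90)%180-90,1)))
    return out
E
python3 - <<'E'
from h import *
im=cv2.imread('pics/top0.png')
for v in(135,150,165):
    print(v)
    for r in rects(im,v,60,.066,(210,215,390,260)):print(r)
    for r in rects(im,v,300,.024,(270,140,390,200)):print('T',r)
g=cv2.GaussianBlur(cv2.cvtColor(cv2.resize(im[140:265,205:395],None,fx=4,fy=4,interpolation=cv2.INTER_CUBIC),cv2.COLOR_BGR2GRAY),(5,5),0)
for c in cv2.HoughCircles(g,cv2.HOUGH_GRADIENT,1,40,param1=80,param2=14,minRadius=15,maxRadius=28)[0]:
    print(c,np.round(ray('top',[(c[0]+.5)/4-.5+205,(c[1]+.5)/4-.5+140],.066)[0]*1000,1))
E
```

```text
135
(array([329. , 242.9]), (448.9, -13.3), (39.7, 32.5), 88.0)
(array([366.4, 233.6]), (473.6, -107.9), (39.9, 32.5), 83.6)
(array([223.7, 227.6]), (482.6, 257.5), (40.1, 31.6), 56.6)
T (array([325.8, 173.6]), (637.7, -6.1), (284.2, 37.3), 79.5)
T (array([330.7, 160.7]), (671.3, -12.4), (284.8, 23.5), 79.6)
150
T (array([327. , 173.8]), (637.9, -6.2), (282.7, 36.2), 79.7)
T (array([326.2, 160. ]), (670.9, -12.4), (283.3, 22.0), 79.6)
165
[203.5 267.5  16.6] [538.8 177.7  66. ]
[ 75.5 353.5  21.8] [482.1 257.6  66. ]
[497.5 412.5  22.5] [449.4 -13.1  66. ]
[292.5 397.5  21.6] [456.6 117.6  66. ]
[648.5 379.5  19.6] [ 471.9 -108.9   66. ]
[414.5 291.5  16.9] [525.6  41.6  66. ]
```

```bash
cat > t.py <<'E'
from h import *
TH=np.radians(79.6); U=np.array([np.cos(TH),np.sin(TH)]); V=np.array([-U[1],U[0]])
TC=np.array([.6511,-.0087])+.003*U
def T(x,y,z): return np.r_[TC+U*x+V*y,z]
E
python3 - <<'E'
from t import *
im=cv2.imread('pics/top0.png'); S=7
def ov(n,u0,v0,w,h,S,f,im):
    b=cv2.resize(im[v0:v0+h,u0:u0+w],None,fx=S,fy=S,interpolation=cv2.INTER_CUBIC)
    def ln(P,c):
        q=(proj(n,P)+.5-[u0,v0])*S; cv2.polylines(b,[np.round(q).astype(int)],True,c,1)
    ln([T(x,y,.024) for x,y in((-.148,-.032),(.148,-.032),(.148,.032),(-.148,.032))],(0,0,255))
    ln([T(x,y,.024) for x,y in((-.142,-.024),(-.084,-.024),(-.084,.024),(-.142,.024))],(255,0,0))
    ln([T(x,y,.024) for x,y in((-.084,-.009),(.142,-.009),(.142,.009),(-.084,.009))],(0,200,0))
    cv2.imwrite(f,b)
    return b
a=ov('top',270,143,114,52,7,'pics/x.png',im)
b=ov('scene',240,180,100,100,6,'pics/x.png',cv2.imread('pics/scene0.png'))[:,:]
b=cv2.resize(b,(230,230))
cv2.imwrite('pics/ov.png',a)
E
```

```text
(no output)
```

View pics/ov.png

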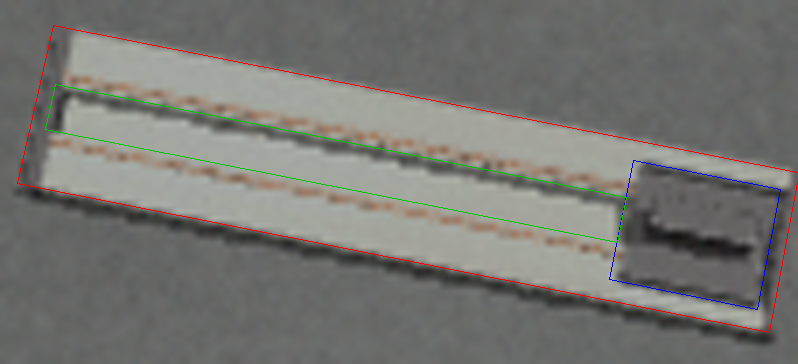

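The overlay matches the track to about 1–2 mm, with the stop's rib at about (700,235) in the crop. I'll now move to above the stop.

```bash
sed -i 's/+.003\*U/+.002*U/' t.py
python3 - <<'E'
from t import *
print(togo(T(-.111,0,.12),TH+np.pi/2), T(-.111,0,.12))
E
```

```text
(array([ 0.5158, -0.2422,  0.1023]), np.float64(-53.5)) [ 0.63142341 -0.11590929  0.12      ]
```

Call:
servo_tool(
  moves="0.5158 -0.2422 0 -53.5 0.05;0.5158 -0.2422 0 -53.5 0.05;0.5158 -0.2422 0 -53.5 0.05;0.5158 -0.2422 0 -53.5 0.05;0.5158 -0.2422 0 -53.5 0.05;0.5158 -0.2422 0 -53.5 0.05;0.5158 -0.2422 0 -53.5 0.05;0.5158 -0.2422 0 -53.5 0.05;0.5158 -0.2422 0 -53.5 0.05;0.5158 -0.2422 0 -53.5 0.05",
  grip_force=20,
)

```text
time: 0.93
position: [0.5365, -0.2341, 0.2222]
tool_rot: [0.768, 0.64, -0.0, -0.0]
ft_force: [0.3, -0.2, 0.6]
grip_width: 0.05
grip_force: 0.0
```

Run:
```python
from t import *
print(togo(T(-.111,0,.08),TH+np.pi/2), get_obs()['position'])
```

```text
(array([0.1333, 0.0722, 0.1422]), np.float64(0.0)) [ 0.53652963 -0.23412557  0.22221735]
```

Call:
servo_tool(
  moves="0.1333 0.0722 0.14 0 0.05;0.1333 0.0722 0.14 0 0.05;0.1333 0.0722 0.14 0 0.05;0.1333 0.0722 0.14 0 0.05;0.1333 0.0722 0.14 0 0.05;0.1333 0.0722 0.14 0 0.05;0.1333 0.0722 0.14 0 0.05;0.1333 0.0722 0.14 0 0.05;0.1333 0.0722 0.14 0 0.05",
)

```text
time: 1.68
position: [0.6311, -0.1193, 0.0837]
tool_rot: [0.769, 0.64, 0.0, 0.001]
ft_force: [0.2, -0.1, 0.7]
grip_width: 0.0497
grip_force: 0.0
```

Run:
```python
from t import *
print(togo(T(-.111,0,.032),TH+np.pi/2), get_obs()['position'])
im=cams.camera('scene'); crop('scene',im,235,140,100,75,6,'pics/s1.png')
```

```text
(array([ 0.0034, -0.0004,  0.0517]), np.float64(-0.0)) [ 0.63114534 -0.1192789   0.08373971]
```

View pics/s1.png

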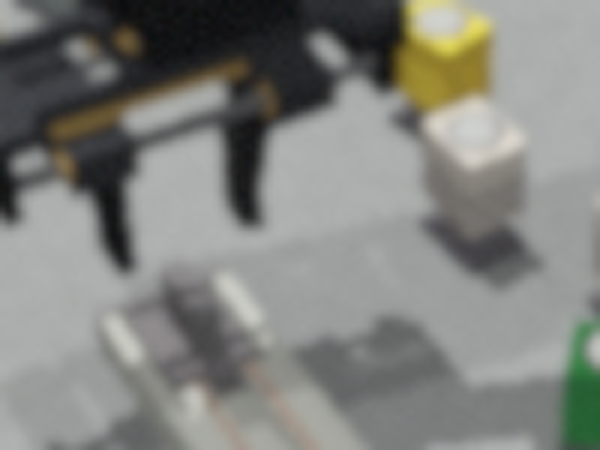

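The crop shows the fingers at (125,200) and (245,170), straddling the rib at (200,310). Next I go down, grip, and pull up slowly.

Call:
servo_tool(
  moves="0 0 0.035 0 0.05;0 0 0.05 0 0.05;0 0 0.05 0 0.05;0 0 0.05 0 0;0 0 0.05 0 0;0 0 0.05 0 0;0 0 0.05 0 0;0 0 0.05 0 0",
  grip_force=30,
)

```text
time: 2.4
position: [0.6316, -0.1183, 0.0338]
tool_rot: [0.768, 0.64, 0.001, 0.001]
ft_force: [0.1, -0.1, 0.6]
grip_width: 0.0246
grip_force: 0.0
```

Run:
```python
from t import *
print(togo(T(-.111,0,.032),TH+np.pi/2), togo(T(-.22,0,.032),TH+np.pi/2))
```

```text
(array([ 0.0023, -0.0006,  0.0018]), np.float64(0.0)) (array([-0.1067, -0.0006,  0.0018]), np.float64(0.0))
```

Call:
servo_tool(
  moves="0 0 0 0 0;0 0 0 0 0;0 0 0 0 0;0 0 0 0 0;0 0 -0.01 0 0;0 0 -0.02 0 0;0 0 -0.03 0 0;0 0 -0.045 0 0;0 0 -0.06 0 0;0 0 -0.06 0 0",
)

```text
time: 3.23
position: [0.6338, -0.1188, 0.0967]
tool_rot: [0.768, 0.64, 0.002, 0.003]
ft_force: [1.0, -0.8, 0.1]
grip_width: 0.0118
grip_force: 30.0
```

Call:
servo_tool(
  moves="-0.03 0 0 0 0;-0.06 0 0 0 0;-0.09 0 0 0 0;-0.11 0 0 0 0;-0.11 0 0.02 0 0;-0.11 0 0.04 0 0;-0.11 0 0.055 0 0;-0.11 0 0.055 0 0",
)

```text
time: 3.9
position: [0.6087, -0.2252, 0.0342]
tool_rot: [0.768, 0.64, -0.001, -0.003]
ft_force: [0.5, -0.4, -0.6]
grip_width: 0.0117
grip_force: 30.0
```

Run:
```python
from t import *
o=get_obs();print(o['position'],o['ft_force'])
im=cams.camera('scene'); crop('scene',im,190,130,160,100,5,'pics/s2.png')
```

```text
[ 0.6086746  -0.22522402  0.03415459] [ 0.47666318 -0.42457449 -0.60880889]
```

View pics/s2.png

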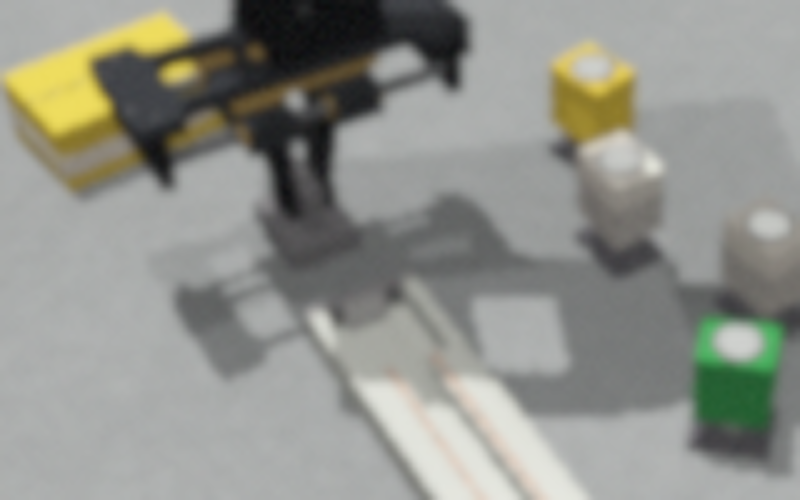

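The stop is in the gripper at crop (310,230), and the bay is empty at (400,330). I'll set the stop down behind the track.

Call:
servo_tool(
  moves="0 0 0.003 0 0;0 0 0.006 0 0;0 0 0.008 0 0;0 0 0.008 0 0;0 0 0.008 0 0",
)

```text
time: 4.37
position: [0.6114, -0.2262, 0.0301]
tool_rot: [0.768, 0.64, 0.0, 0.0]
ft_force: [-0.4, -0.6, -0.6]
grip_width: 0.0117
grip_force: 30.0
```

Call:
servo_tool(
  moves="0 0 0.002 0 0;0 0 0.004 0 0;0 0 0.004 0 0;0 0 0.004 0 0",
)

```text
time: 4.7
position: [0.6109, -0.2261, 0.0254]
tool_rot: [0.768, 0.64, -0.0, -0.0]
ft_force: [-0.2, -0.4, -0.2]
grip_width: 0.0118
grip_force: 30.0
```

Call:
servo_tool(
  moves="0 0 0 0 0.05;0 0 0 0 0.05;0 0 0 0 0.05;0 0 0 0 0.05;0 0 0 0 0.05;0 0 -0.02 0 0.06;0 0 -0.05 0 0.06;0 0 -0.09 0 0.06;0 0 -0.12 0 0.06;0 0 -0.12 0 0.06",
)

```text
time: 5.53
position: [0.6154, -0.2285, 0.1531]
tool_rot: [0.768, 0.64, 0.003, 0.007]
ft_force: [0.4, 0.7, 0.1]
grip_width: 0.059
grip_force: 0.0
```

Run:
```python
from t import *
im=cams.camera('top'); cv2.imwrite('pics/t2.png',im)
for r in rects(im,135,60,.066,(200,200,400,270))+rects(im,145,60,.066,(200,200,400,270)):print(r)
print(togo([.4736,-.1079,.028],np.radians(173.6)),get_obs()['position'])
```

```text
(array([366.5, 233.8]), (473.9, -108.0), (40.8, 33.5), 83.2)
(array([223.4, 227.6]), (482.8, 257.7), (42.3, 34.0), 56.6)
(array([366.3, 234. ]), (473.9, -108.1), (40.1, 33.1), 82.2)
(array([223.4, 227.7]), (482.6, 257.6), (41.2, 32.7), 56.6)
(array([ 0.0929, -0.1605,  0.1204]), np.float64(-4.0)) [ 0.61373763 -0.22765776  0.15007132]
```

Call:
servo_tool(
  moves="0.0929 -0.1605 0 -4 0.06;0.0929 -0.1605 0 -4 0.06;0.0929 -0.1605 0 -4 0.06;0.0929 -0.1605 0 -4 0.06;0.0929 -0.1605 0 -4 0.06;0.0929 -0.1605 0.03 -4 0.06;0.0929 -0.1605 0.065 -4 0.06;0.0929 -0.1605 0.065 -4 0.06;0.0929 -0.1605 0.065 -4 0.06",
)

```text
time: 6.33
position: [0.4678, -0.1049, 0.0786]
tool_rot: [0.745, 0.667, -0.001, -0.003]
ft_force: [0.1, 0.0, 0.6]
grip_width: 0.06
grip_force: 0.0
```

Run:
```python
from t import *
print(togo([.4737,-.1080,.028],np.radians(173.2)),get_obs()['position'])
```

```text
(array([-0.0025,  0.0065,  0.0506]), np.float64(0.4)) [ 0.46784965 -0.10492282  0.07860153]
```

Call:
servo_tool(
  moves="0 0 0 0 0.06;0 0 0 0 0.06;0 0 0 0 0.06;0 0 0 0 0.06",
)

```text
time: 6.67
position: [0.4709, -0.1064, 0.082]
tool_rot: [0.745, 0.667, 0.001, 0.002]
ft_force: [0.0, 0.0, 0.5]
grip_width: 0.0596
grip_force: 0.0
```

Run:
```python
from t import *
print(togo([.4737,-.1080,.028],np.radians(173.2)),get_obs()['position'])
```

```text
(array([-0.0012,  0.0028,  0.054 ]), np.float64(0.4)) [ 0.47087417 -0.1064253   0.08201134]
```

Sag settles within 4 rows. I'll correct and go down to grip.

Call:
servo_tool(
  moves="-0.0012 0.0028 0.03 0.4 0.06;-0.0012 0.0028 0.053 0.4 0.06;-0.0012 0.0028 0.053 0.4 0.06;-0.0012 0.0028 0.053 0.4 0.06;-0.0012 0.0028 0.053 0.4 0.03;-0.0012 0.0028 0.053 0.4 0.02;-0.0012 0.0028 0.053 0.4 0.02;-0.0012 0.0028 0.053 0.4 0.02;-0.0012 0.0028 0.053 0.4 0.02;-0.0012 0.0028 0.053 0.4 0.02",
  grip_force=20,
)

```text
time: 7.5
position: [0.4728, -0.1075, 0.0281]
tool_rot: [0.748, 0.664, 0.0, 0.0]
ft_force: [-0.4, 0.2, 4.4]
grip_width: 0.0317
grip_force: 19.9
```

Run:
```python
from t import *
print(togo([.4737,-.1080,.028],np.radians(173.2)),get_obs()['position'])
```

```text
(array([-0.0004,  0.0009,  0.0001]), np.float64(0.0)) [ 0.47283149 -0.10753772  0.02814077]
```

Run:
```python
from t import *
print(togo(T(-.109,0,.088),TH+np.pi/2))
```

```text
(array([ 0.0124,  0.1587, -0.0597]), np.float64(3.6))
```

Call:
servo_tool(
  moves="0 0 -0.03 0 0.02;0 0 -0.06 0 0.02;0.0031 0.04 -0.06 1 0.02;0.0062 0.08 -0.06 2 0.02;0.01 0.12 -0.06 3 0.02;0.0124 0.1587 -0.06 3.6 0.02;0.0124 0.1587 -0.06 3.6 0.02;0.0124 0.1587 -0.06 3.6 0.02;0.0124 0.1587 -0.06 3.6 0.02;0.0124 0.1587 -0.06 3.6 0.02",
)

```text
time: 8.33
position: [0.6293, -0.1132, 0.0866]
tool_rot: [0.768, 0.64, -0.001, -0.002]
ft_force: [0.3, -0.7, -1.2]
grip_width: 0.032
grip_force: 19.9
```

Run:
```python
from t import *
print(togo(T(-.109,0,.0365),TH+np.pi/2),get_obs()['position'])
im=cams.camera('scene'); b=im[140:240,230:350]
im2=cams.camera('top'); c=im2[140:215,310:410]
cv2.imwrite('pics/s3.png',np.hstack([cv2.resize(b,(480,400),interpolation=2),cv2.resize(c,(320,240),interpolation=2) if 0 else cv2.copyMakeBorder(cv2.resize(c,(320,240),interpolation=2),0,160,0,0,0)]))
```

```text
(array([-0.0003,  0.0028,  0.0501]), np.float64(0.0)) [ 0.62927906 -0.11318855  0.08663706]
```

View pics/s3.png

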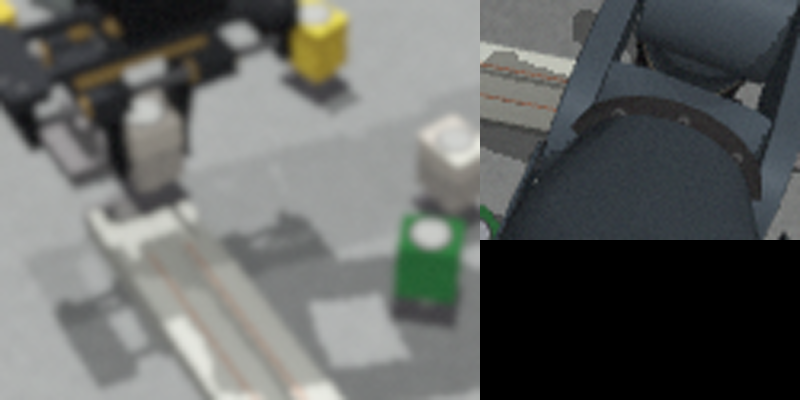

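The lamp hangs upright over the bay at crop (155,150). I'll lower it next.

Call:
servo_tool(
  moves="0 0.0015 0 0 0.02;0 0.0015 0.015 0 0.02;0 0.0015 0.03 0 0.02;0 0.0015 0.04 0 0.02;0 0.0015 0.046 0 0.02;0 0.0015 0.049 0 0.02;0 0.0015 0.049 0 0.02;0 0.0015 0.049 0 0.02",
)

```text
time: 9.1
position: [0.6334, -0.1143, 0.0388]
tool_rot: [0.768, 0.64, 0.0, 0.0]
ft_force: [0.2, -0.8, -1.5]
grip_width: 0.032
grip_force: 19.9
```

Run:
```python
from t import *
print(togo(T(.120,0,.0365),TH+np.pi/2),get_obs()['position'])
```

```text
(array([ 0.229 , -0.0016,  0.0023]), np.float64(0.0)) [ 0.63338796 -0.11427608  0.03884945]
```

Call:
servo_tool(
  moves="0 -0.0012 0.0018 0 0.02;0 -0.0014 0.0018 0 0.02;0.006 -0.0014 0.0018 0 0.02;0.012 -0.0014 0.0018 0 0.02;0.02 -0.0014 0.0018 0 0.02;0.028 -0.0014 0.0018 0 0.02;0.036 -0.0014 0.0018 0 0.02;0.044 -0.0014 0.0018 0 0.02;0.052 -0.0014 0.0018 0 0.02;0.06 -0.0014 0.0018 0 0.02",
)

```text
time: 9.93
position: [0.6427, -0.0538, 0.0368]
tool_rot: [0.768, 0.64, 0.0, 0.0]
ft_force: [-0.1, 1.1, -1.6]
grip_width: 0.0319
grip_force: 19.9
```

Run:
```python
from t import *
print(togo(T(.120,0,.0365),TH+np.pi/2),get_obs()['position'])
```

```text
(array([0.1678, 0.0002, 0.0003]), np.float64(0.0)) [ 0.64271247 -0.05375968  0.03675301]
```

Call:
servo_tool(
  moves="0.02 0 0 0 0.02;0.04 0 0 0 0.02;0.06 0 0 0 0.02;0.08 0 0 0 0.02;0.1 0 0 0 0.02;0.12 0 0 0 0.02;0.135 0 0 0 0.02;0.15 0 0 0 0.02;0.156 0 0 0 0.02;0.158 0 0 0 0.02",
)

```text
time: 10.77
position: [0.6711, 0.1019, 0.0367]
tool_rot: [0.768, 0.641, 0.0, 0.0]
ft_force: [-0.4, -1.1, -1.4]
grip_width: 0.0318
grip_force: 19.9
```

Call:
servo_tool(
  moves="0.003 0 0 0 0.02;0.006 0 0 0 0.02;0.009 0 0 0 0.02;0.012 0 0 0 0.02;0.012 0 0 0 0.02;0.012 0 0 0 0.02",
)

```text
time: 11.27
position: [0.6727, 0.1099, 0.037]
tool_rot: [0.768, 0.64, -0.002, 0.001]
ft_force: [-1.8, -4.7, 0.7]
grip_width: 0.0319
grip_force: 20.0
```

Run:
```python
from t import *
print(togo(T(.120,0,.0365),TH+np.pi/2),get_obs()['position'])
```

```text
(array([0.0014, 0.0002, 0.0005]), np.float64(0.0)) [0.67267881 0.10994098 0.03700846]
```

The lamp is against the closed end, with about 5 N of contact force. I'll release and rise.

Call:
servo_tool(
  moves="0 0 0 0 0.06;0 0 0 0 0.06;0 0 0 0 0.06;0 0 0 0 0.06;0 0 -0.02 0 0.06;0 0 -0.05 0 0.06;0 0 -0.08 0 0.06;0 0 -0.1 0 0.06;0 0 -0.1 0 0.06;0 0 -0.1 0 0.06",
)

```text
time: 12.1
position: [0.6742, 0.1126, 0.1384]
tool_rot: [0.768, 0.64, 0.001, 0.001]
ft_force: [0.4, -0.0, -1.3]
grip_width: 0.06
grip_force: 0.0
```

Run:
```python
from t import *
im=cams.camera('top'); cv2.imwrite('pics/t3.png',im)
for r in rects(im,140,60,.066,(200,200,400,270)):print(r)
print(togo([.4489,-.0133,.028],np.radians(178)),get_obs()['position'])
```

```text
(array([329.1, 242.8]), (449.2, -13.3), (40.4, 33.3), 86.6)
(array([-0.1642, -0.1976,  0.1087]), np.float64(-8.4)) [0.67285972 0.11256794 0.13666231]
```

Call:
servo_tool(
  moves="-0.164 -0.1976 0 -7.8 0.06;-0.164 -0.1976 0 -7.8 0.06;-0.164 -0.1976 0 -7.8 0.06;-0.164 -0.1976 0 -7.8 0.06;-0.164 -0.1976 0 -7.8 0.06;-0.164 -0.1976 0 -7.8 0.06;-0.164 -0.1976 0.03 -7.8 0.06;-0.164 -0.1976 0.055 -7.8 0.06;-0.164 -0.1976 0.055 -7.8 0.06;-0.164 -0.1976 0.055 -7.8 0.06",
)

```text
time: 12.98
position: [0.4476, -0.013, 0.0802]
tool_rot: [0.723, 0.691, -0.001, -0.002]
ft_force: [0.6, -0.2, 0.3]
grip_width: 0.0601
grip_force: 0.0
```

Call:
servo_tool(
  moves="0 0 0 0 0.06;0 0 0 0 0.06;0 0 0 0 0.06",
)

```text
time: 13.23
position: [0.4503, -0.0132, 0.0825]
tool_rot: [0.723, 0.691, 0.001, 0.001]
ft_force: [-1.3, 1.0, -0.5]
grip_width: 0.0602
grip_force: 0.0
```

Run:
```python
from t import *
print(togo([.4490,-.0133,.028],np.radians(177.4)),get_obs()['position'])
```

```text
(array([-0.0001, -0.0014,  0.0545]), np.float64(0.1)) [ 0.45032628 -0.01323083  0.08254945]
```

Call:
servo_tool(
  moves="0 -0.0008 0.03 0 0.06;0 -0.0008 0.053 0 0.06;0 -0.0008 0.053 0 0.06;0 -0.0008 0.053 0 0.06;0 -0.0008 0.053 0 0.03;0 -0.0008 0.053 0 0.02;0 -0.0008 0.053 0 0.02;0 -0.0008 0.053 0 0.02;0 -0.0008 0.053 0 0.02;0 -0.0008 0.053 0 0.02",
)

```text
time: 14.07
position: [0.4485, -0.0133, 0.0293]
tool_rot: [0.723, 0.691, 0.0, 0.0]
ft_force: [-0.6, 0.4, 5.0]
grip_width: 0.0317
grip_force: 19.9
```

Run:
```python
from t import *
print(togo(T(-.109,0,.088),TH+np.pi/2))
```

```text
(array([-0.0923,  0.1877, -0.0586]), np.float64(7.8))
```

Call:
servo_tool(
  moves="0 0 -0.03 0 0.02;0 0 -0.06 0 0.02;-0.016 0.032 -0.06 1.3 0.02;-0.033 0.067 -0.06 2.6 0.02;-0.051 0.103 -0.06 4 0.02;-0.069 0.14 -0.06 5.5 0.02;-0.085 0.172 -0.06 7 0.02;-0.0923 0.1877 -0.06 7.8 0.02;-0.0923 0.1877 -0.06 7.8 0.02;-0.0923 0.1877 -0.06 7.8 0.02",
)

```text
time: 14.9
position: [0.6314, -0.1142, 0.0879]
tool_rot: [0.768, 0.64, -0.0, -0.001]
ft_force: [-1.4, 0.4, -2.5]
grip_width: 0.0323
grip_force: 19.9
```

Call:
servo_tool(
  moves="0 0 0.006 0 0.02;0 0 0.012 0 0.02;0 0 0.018 0 0.02;0 0 0.018 0 0.02;0 0 0.018 0 0.02",
)

```text
time: 15.32
position: [0.6307, -0.1133, 0.0699]
tool_rot: [0.768, 0.64, -0.001, -0.001]
ft_force: [0.0, 0.4, -2.8]
grip_width: 0.0321
grip_force: 19.9
```

Run:
```python
from t import *
print(togo(T(-.109,0,.0378),TH+np.pi/2),get_obs()['position'])
```

```text
(array([-0.0004,  0.0013,  0.0321]), np.float64(0.0)) [ 0.63066325 -0.11330075  0.06991246]
```

Call:
servo_tool(
  moves="-0.0004 0.0008 0.01 0 0.02;-0.0004 0.0008 0.02 0 0.02;-0.0004 0.0008 0.028 0 0.02;-0.0004 0.0008 0.032 0 0.02;-0.0004 0.0008 0.032 0 0.02;-0.0004 0.0008 0.032 0 0.02;-0.0004 0.0008 0.032 0 0.02",
)

```text
time: 15.9
position: [0.6325, -0.1145, 0.0385]
tool_rot: [0.768, 0.64, -0.0, -0.0]
ft_force: [-0.6, 0.3, -0.7]
grip_width: 0.0315
grip_force: 20.0
```

Run:
```python
from t import *
print(togo(T(.0746,0,.0378),TH+np.pi/2),get_obs()['position'])
```

```text
(array([ 0.184 , -0.0008,  0.0007]), np.float64(0.0)) [ 0.63254593 -0.1145298   0.03846964]
```

Call:
servo_tool(
  moves="0 -0.0008 0.0005 0 0.02;0.006 -0.0008 0.0005 0 0.02;0.012 -0.0008 0.0005 0 0.02;0.018 -0.0008 0.0005 0 0.02;0.026 -0.0008 0.0005 0 0.02;0.034 -0.0008 0.0005 0 0.02;0.044 -0.0008 0.0005 0 0.02;0.056 -0.0008 0.0005 0 0.02;0.07 -0.0008 0.0005 0 0.02;0.085 -0.0008 0.0005 0 0.02",
)

```text
time: 16.73
position: [0.6472, -0.0292, 0.0383]
tool_rot: [0.768, 0.64, 0.0, -0.0]
ft_force: [0.5, 0.2, -1.8]
grip_width: 0.0318
grip_force: 20.0
```

Call:
servo_tool(
  moves="0.02 0 0 0 0.02;0.04 0 0 0 0.02;0.06 0 0 0 0.02;0.075 0 0 0 0.02;0.084 0 0 0 0.02;0.09 0 0 0 0.02;0.094 0 0 0 0.02;0.096 0 0 0 0.02;0.096 0 0 0 0.02",
)

```text
time: 17.48
position: [0.6644, 0.0635, 0.0382]
tool_rot: [0.768, 0.64, -0.0, 0.0]
ft_force: [-0.9, -0.4, -1.1]
grip_width: 0.0318
grip_force: 20.0
```

Call:
servo_tool(
  moves="0.002 0 0 0 0.02;0.005 0 0 0 0.02;0.008 0 0 0 0.02;0.011 0 0 0 0.02;0.011 0 0 0 0.02",
)

```text
time: 17.9
position: [0.6659, 0.0687, 0.0394]
tool_rot: [0.767, 0.641, -0.004, 0.003]
ft_force: [-3.9, -14.4, 3.8]
grip_width: 0.0319
grip_force: 20.0
```

Run:
```python
from t import *
print(togo(T(.0746,0,.0378),TH+np.pi/2),get_obs()['position'])
```

```text
(array([-0.0022, -0.0006,  0.0016]), np.float64(0.2)) [0.66594254 0.0686901  0.03940264]
```

Call:
servo_tool(
  moves="-0.003 0 0 0 0.06;-0.003 0 0 0 0.06;-0.003 0 0 0 0.06;-0.003 0 0 0 0.06;-0.003 0 -0.02 0 0.06;-0.003 0 -0.05 0 0.06;-0.003 0 -0.08 0 0.06;-0.003 0 -0.1 0 0.06;-0.003 0 -0.1 0 0.06;-0.003 0 -0.1 0 0.06",
)

```text
time: 18.73
position: [0.6668, 0.0721, 0.1398]
tool_rot: [0.768, 0.64, 0.001, 0.001]
ft_force: [-0.6, -1.0, -0.6]
grip_width: 0.0599
grip_force: 0.0
```

Run:
```python
from t import *
im=cams.camera('top'); cv2.imwrite('pics/t4.png',im); crop('top',im,205,140,190,125,4,'pics/t4c.png')
for v in(120,130,140):
  for r in rects(im,v,60,.066,(200,200,400,270)):print(r)
print(togo([.4566,.1176,.028],np.radians(205)),get_obs()['position'])
```

```text
(array([396. , 252.4]), (428.3, -183.4), (24.5, 23.6), 0.9)
(array([328.2, 208.3]), (539.5, -10.5), (45.4, 38.3), -58.3)
(array([351.2, 201.5]), (556.8, -67.9), (57.4, 26.5), -39.1)
(array([ 0.0072, -0.2136,  0.1102]), np.float64(-35.4)) [0.66547951 0.07205874 0.13817152]
```

View pics/t4c.png

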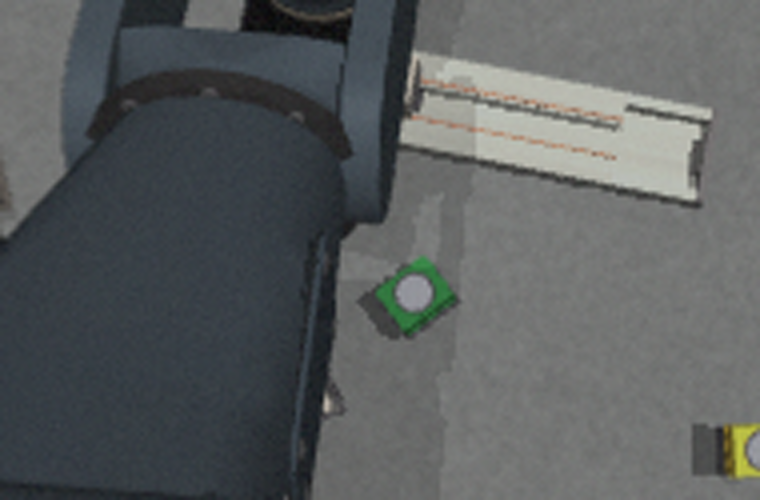

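The top picture shows the arm over the row, the bay empty at (660,150), and a corner of the third lamp at (333,403), where it was. I'll check the remaining lamps in the scene picture against the first one by number.

Run:
```python
from t import *
a=cv2.imread('pics/scene0.png'); b=cams.camera('scene')
for P in([.4566,.1176],[.4825,.2576]):
    u,v=np.round(proj('scene',[*P,.045])[0]).astype(int)
    t=a[v-13:v+14,u-12:u+13]; R=b[v-35:v+36,u-35:u+36]
    m=cv2.matchTemplate(R,t,cv2.TM_CCOEFF_NORMED); _,s,_,l=cv2.minMaxLoc(m); print(u,v,s,np.array(l)-[23,22])
im=cv2.imread('pics/top0.png')
for v in(128,132):
  for r in rects(im,v,40,.066,(260,225,300,256)):print(v,r)
```

```text
377 208 0.9875423908233643 [0 0]
415 246 0.8871403932571411 [0 1]
128 (array([277.7, 239.2]), (456.7, 117.7), (20.6, 19.5), 65.0)
128 (array([273.6, 240.6]), (452.2, 126.2), (33.2, 21.5), 19.4)
128 (array([282.7, 237.5]), (460.7, 107.9), (33.1, 19.7), 24.8)
132 (array([277.8, 239.2]), (456.0, 117.3), (20.4, 18.4), -88.1)
132 (array([273.5, 240.6]), (452.2, 126.2), (32.9, 20.9), 20.5)
132 (array([282.7, 237.5]), (460.7, 107.9), (33.1, 19.4), 25.0)
```

Call:
servo_tool(
  moves="0.007 -0.2136 0 -35.4 0.06;0.007 -0.2136 0 -35.4 0.06;0.007 -0.2136 0 -35.4 0.06;0.007 -0.2136 0 -35.4 0.06;0.007 -0.2136 0 -35.4 0.06;0.007 -0.2136 0 -35.4 0.06;0.007 -0.2136 0.03 -35.4 0.06;0.007 -0.2136 0.055 -35.4 0.06;0.007 -0.2136 0.055 -35.4 0.06;0.007 -0.2136 0.055 -35.4 0.06",
)

```text
time: 19.67
position: [0.4553, 0.1169, 0.0816]
tool_rot: [0.537, 0.843, -0.002, -0.002]
ft_force: [-0.1, 0.7, 0.6]
grip_width: 0.0601
grip_force: 0.0
```

Call:
servo_tool(
  moves="0 0 0 0 0.06;0 0 0 0 0.06;0 0 0 0 0.06",
)

```text
time: 19.92
position: [0.4579, 0.1169, 0.0842]
tool_rot: [0.537, 0.843, 0.001, 0.001]
ft_force: [-0.3, 0.3, -0.9]
grip_width: 0.0602
grip_force: 0.0
```

Run:
```python
from t import *
print(togo([.4565,.1174,.0288],np.radians(205)),get_obs()['position'])
```

```text
(array([ 0.0011, -0.0011,  0.0554]), np.float64(0.0)) [0.45785131 0.11691449 0.0841757 ]
```

Call:
servo_tool(
  moves="0.001 -0.0008 0.03 0 0.06;0.001 -0.0008 0.054 0 0.06;0.001 -0.0008 0.054 0 0.06;0.001 -0.0008 0.054 0 0.06;0.001 -0.0008 0.054 0 0.03;0.001 -0.0008 0.054 0 0.02;0.001 -0.0008 0.054 0 0.02;0.001 -0.0008 0.054 0 0.02;0.001 -0.0008 0.054 0 0.02;0.001 -0.0008 0.054 0 0.02",
)

```text
time: 20.75
position: [0.4558, 0.1175, 0.0298]
tool_rot: [0.537, 0.844, 0.0, 0.0]
ft_force: [-1.1, -0.7, 4.5]
grip_width: 0.0316
grip_force: 20.0
```

Run:
```python
from t import *
print(togo(T(-.109,0,.098),TH+np.pi/2))
```

```text
(array([-0.2841,  0.0616, -0.0681]), np.float64(35.4))
```

Call:
servo_tool(
  moves="0 0 -0.035 0 0.02;0 0 -0.07 0 0.02;0 0 -0.1 0 0.02;-0.035 0.008 -0.1 5 0.02;-0.07 0.016 -0.1 10 0.02;-0.105 0.024 -0.1 15 0.02;-0.14 0.032 -0.1 20 0.02;-0.18 0.04 -0.1 25 0.02;-0.22 0.048 -0.1 30 0.02;-0.255 0.055 -0.1 35.4 0.02",
)

```text
time: 21.58
position: [0.6145, -0.0926, 0.129]
tool_rot: [0.77, 0.638, 0.0, 0.0]
ft_force: [0.1, 0.0, -1.0]
grip_width: 0.032
grip_force: 20.0
```

Run:
```python
from t import *
print(togo(T(-.109,0,.07),TH+np.pi/2),get_obs()['position'])
```

```text
(array([-0.0178,  0.0209,  0.059 ]), np.float64(-0.3)) [ 0.61454227 -0.09255001  0.12901971]
```

Call:
servo_tool(
  moves="-0.0175 0.0195 0 0 0.02;-0.0175 0.0195 0.02 0 0.02;-0.0175 0.0195 0.04 0 0.02;-0.0175 0.0195 0.055 0 0.02;-0.0175 0.0195 0.055 0 0.02;-0.0175 0.0195 0.055 0 0.02;-0.0175 0.0195 0.055 0 0.02",
)

```text
time: 22.17
position: [0.6299, -0.1111, 0.0748]
tool_rot: [0.768, 0.64, 0.0, 0.0]
ft_force: [-0.3, -0.3, -0.5]
grip_width: 0.0317
grip_force: 20.0
```

Run:
```python
from t import *
print(togo(T(-.109,0,.0384),TH+np.pi/2),get_obs()['position'])
```

```text
(array([-0.0025,  0.0024,  0.0364]), np.float64(0.0)) [ 0.62987584 -0.11105285  0.07476647]
```

Call:
servo_tool(
  moves="-0.0022 0.002 0.01 0 0.02;-0.0022 0.002 0.02 0 0.02;-0.0022 0.002 0.03 0 0.02;-0.0022 0.002 0.036 0 0.02;-0.0022 0.002 0.036 0 0.02;-0.0022 0.002 0.036 0 0.02;-0.0022 0.002 0.036 0 0.02",
)

```text
time: 22.75
position: [0.6309, -0.1134, 0.0378]
tool_rot: [0.768, 0.64, -0.0, -0.0]
ft_force: [0.7, 0.7, -2.3]
grip_width: 0.032
grip_force: 20.0
```

Run:
```python
from t import *
print(togo(T(.0306,0,.0384),TH+np.pi/2),get_obs()['position'])
```

```text
(array([ 0.1393,  0.0011, -0.0006]), np.float64(0.0)) [ 0.63085396 -0.11344433  0.03776114]
```

Call:
servo_tool(
  moves="0 0.0008 -0.001 0 0.02;0.006 0.0008 -0.001 0 0.02;0.012 0.0008 -0.001 0 0.02;0.018 0.0008 -0.001 0 0.02;0.026 0.0008 -0.001 0 0.02;0.034 0.0008 -0.001 0 0.02;0.044 0.0008 -0.001 0 0.02;0.056 0.0008 -0.001 0 0.02;0.07 0.0008 -0.001 0 0.02;0.085 0.0008 -0.001 0 0.02",
)

```text
time: 23.58
position: [0.6474, -0.0286, 0.0393]
tool_rot: [0.768, 0.64, 0.0, -0.0]
ft_force: [1.1, 0.4, -0.8]
grip_width: 0.0317
grip_force: 20.0
```

Call:
servo_tool(
  moves="0.015 0 0 0 0.02;0.028 0 0 0 0.02;0.038 0 0 0 0.02;0.045 0 0 0 0.02;0.048 0 0 0 0.02;0.051 0 0 0 0.02;0.054 0 0 0 0.02;0.057 0 0 0 0.02;0.059 0 0 0 0.02;0.059 0 0 0 0.02",
)

```text
time: 24.42
position: [0.6574, 0.0247, 0.04]
tool_rot: [0.768, 0.641, -0.002, 0.001]
ft_force: [-2.2, -6.4, 2.9]
grip_width: 0.0319
grip_force: 20.0
```

Run:
```python
from t import *
print(togo(T(.0306,0,.0384),TH+np.pi/2),get_obs()['position'])
```

```text
(array([-0.0014, -0.0002,  0.0016]), np.float64(0.1)) [0.65743382 0.02474745 0.04000263]
```

Call:
servo_tool(
  moves="0 0 0 0 0.06;0 0 0 0 0.06;0 0 0 0 0.06;0 0 0 0 0.06;0 0 -0.02 0 0.06;0 0 -0.05 0 0.06;0 0 -0.08 0 0.06;0 0 -0.1 0 0.06;0 0 -0.1 0 0.06;0 0 -0.1 0 0.06",
)

```text
time: 25.25
position: [0.6588, 0.0281, 0.1408]
tool_rot: [0.768, 0.64, 0.001, 0.001]
ft_force: [1.0, 1.1, -0.1]
grip_width: 0.0599
grip_force: 0.0
```

Run:
```python
from t import *
im=cams.camera('top'); cv2.imwrite('pics/t5.png',im)
for v in(130,140):
  for r in rects(im,v,60,.066,(200,200,270,270)):print(r)
print(togo([.4825,.2576,.0288],np.radians(146.6)),get_obs()['position'])
```

```text
(array([ 0.1942, -0.2135,  0.1104]), np.float64(23.0)) [0.65751799 0.02817057 0.13916649]
```

Run:
```python
from t import *
b=cams.camera('scene'); cv2.imwrite('pics/sc5.png',b)
t5=cv2.imread('pics/t5.png')
A=cv2.resize(b[160:300,250:450],(600,420),interpolation=2); B=cv2.resize(t5[190:260,200:266],(198,210),interpolation=2)
cv2.imwrite('pics/c5.png',np.hstack([A,cv2.copyMakeBorder(B,0,210,0,0,0)]))
```

```text
(no output)
```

View pics/c5.png

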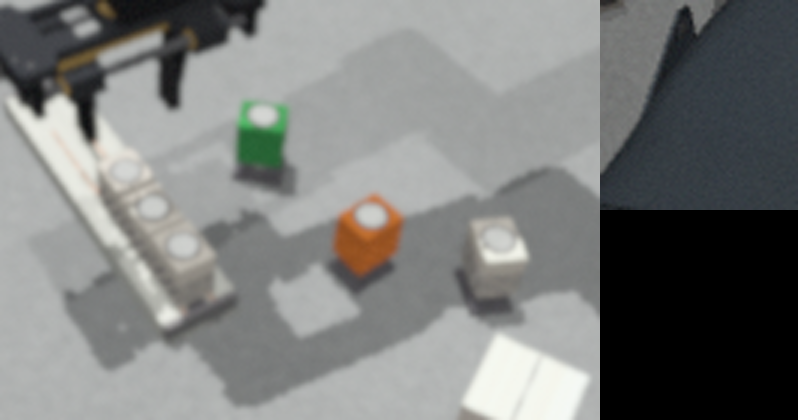

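Three lamps stand in a row at crop (125,170)–(183,245). The last white lamp is at (497,238), still upright in its place, with the bulb carton nearby at (525,380). I'll check the clearance to that carton.

Run:
```python
from t import *
print(proj('scene',[.4825,.2576,.066]),(np.array([497,238])/3+[250,160]))
im=cv2.imread('pics/top0.png')
for r in rects(im,150,60,.11,(150,150,210,215)):print(r)
a=cv2.imread('pics/scene0.png'); b=cv2.imread('pics/sc5.png')
t=a[232:262,402:430]; m=cv2.matchTemplate(b[222:272,392:440],t,cv2.TM_CCOEFF_NORMED); print(cv2.minMaxLoc(m))
```

```text
[[416.5313682  240.19113923]] [415.66666667 239.33333333]
(array([173.4, 178.7]), (600.5, 377.3), (61.0, 29.6), 17.4)
(array([185.5, 175.4]), (609.8, 347.6), (60.8, 29.3), 17.2)
(-0.5430452227592468, 0.8624727129936218, (18, 0), (10, 11))
```

Call:
servo_tool(
  moves="0.194 -0.2135 0 23 0.06;0.194 -0.2135 0 23 0.06;0.194 -0.2135 0 23 0.06;0.194 -0.2135 0 23 0.06;0.194 -0.2135 0 23 0.06;0.194 -0.2135 0 23 0.06;0.194 -0.2135 0 23 0.06;0.194 -0.2135 0.03 23 0.06;0.194 -0.2135 0.055 23 0.06;0.194 -0.2135 0.055 23 0.06",
)

```text
time: 26.18
position: [0.4777, 0.2568, 0.0792]
tool_rot: [0.88, 0.475, -0.006, -0.001]
ft_force: [-0.9, -1.1, -0.3]
grip_width: 0.0602
grip_force: 0.0
```

Call:
servo_tool(
  moves="0 0 0 0 0.06;0 0 0 0 0.06;0 0 0 0 0.06;0 0 0 0 0.06",
)

```text
time: 26.52
position: [0.484, 0.257, 0.0853]
tool_rot: [0.881, 0.474, 0.001, 0.0]
ft_force: [0.7, 0.4, 0.2]
grip_width: 0.0602
grip_force: 0.0
```

Run:
```python
from t import *
print(togo([.4825,.2576,.0288],np.radians(146.6)),get_obs()['position'])
```

```text
(array([-0.0005, -0.0016,  0.0565]), np.float64(-0.0)) [0.48399466 0.25703568 0.08533878]
```

Call:
servo_tool(
  moves="-0.0005 -0.0012 0.03 0 0.06;-0.0005 -0.0012 0.054 0 0.06;-0.0005 -0.0012 0.055 0 0.06;-0.0005 -0.0012 0.055 0 0.06;-0.0005 -0.0012 0.055 0 0.03;-0.0005 -0.0012 0.055 0 0.02;-0.0005 -0.0012 0.055 0 0.02;-0.0005 -0.0012 0.055 0 0.02;-0.0005 -0.0012 0.055 0 0.02;-0.0005 -0.0012 0.055 0 0.02",
)

```text
time: 27.35
position: [0.4821, 0.2576, 0.03]
tool_rot: [0.88, 0.474, 0.001, 0.0]
ft_force: [0.2, -0.4, 3.5]
grip_width: 0.032
grip_force: 19.9
```

Run:
```python
from t import *
print(togo(T(-.109,0,.128),TH+np.pi/2))
```

```text
(array([-0.2278,  0.3295, -0.098 ]), np.float64(-23.0))
```

Call:
servo_tool(
  moves="0 0 -0.035 0 0.02;0 0 -0.07 0 0.02;0 0 -0.1 0 0.02;-0.022 0.032 -0.1 -3 0.02;-0.044 0.064 -0.1 -6 0.02;-0.066 0.096 -0.1 -9 0.02;-0.088 0.128 -0.1 -12 0.02;-0.11 0.16 -0.1 -15 0.02;-0.132 0.192 -0.1 -19 0.02;-0.154 0.224 -0.1 -23 0.02",
)

```text
time: 28.18
position: [0.5835, 0.004, 0.1289]
tool_rot: [0.767, 0.641, -0.0, -0.001]
ft_force: [1.4, 1.1, -2.2]
grip_width: 0.0324
grip_force: 20.0
```

Run:
```python
from t import *
print(togo(T(-.109,0,.07),TH+np.pi/2),get_obs()['position'])
```

```text
(array([-0.1075,  0.0684,  0.0588]), np.float64(0.2)) [0.58354075 0.00396849 0.12887459]
```

Call:
servo_tool(
  moves="-0.036 0.023 0 0 0.02;-0.072 0.046 0 0 0.02;-0.107 0.068 0 0.2 0.02;-0.107 0.068 0 0.2 0.02;-0.107 0.068 0.02 0.2 0.02;-0.107 0.068 0.04 0.2 0.02;-0.107 0.068 0.056 0.2 0.02;-0.107 0.068 0.056 0.2 0.02;-0.107 0.068 0.056 0.2 0.02;-0.107 0.068 0.056 0.2 0.02",
)

```text
time: 29.02
position: [0.6318, -0.1118, 0.0738]
tool_rot: [0.769, 0.639, 0.0, 0.0]
ft_force: [0.2, -0.4, -1.9]
grip_width: 0.0321
grip_force: 20.0
```

Run:
```python
from t import *
print(togo(T(-.109,0,.0388),TH+np.pi/2),get_obs()['position'])
```

```text
(array([-0.0021,  0.0004,  0.035 ]), np.float64(-0.2)) [ 0.6317789  -0.1117725   0.07377124]
```

Call:
servo_tool(
  moves="-0.0018 0.0002 0.01 0 0.02;-0.0018 0.0002 0.02 -0.2 0.02;-0.0018 0.0002 0.03 -0.2 0.02;-0.0018 0.0002 0.034 -0.2 0.02;-0.0018 0.0002 0.034 -0.2 0.02;-0.0018 0.0002 0.034 -0.2 0.02;-0.0018 0.0002 0.034 -0.2 0.02",
)

```text
time: 29.6
position: [0.6313, -0.1136, 0.039]
tool_rot: [0.768, 0.64, -0.0, -0.0]
ft_force: [0.5, 0.5, -1.7]
grip_width: 0.0319
grip_force: 20.0
```

Run:
```python
from t import *
print(togo(T(-.0134,0,.0388),TH+np.pi/2),get_obs()['position'])
```

```text
(array([0.0954, 0.0006, 0.0002]), np.float64(0.0)) [ 0.63126219 -0.1136401   0.03899668]
```

Call:
servo_tool(
  moves="0 0.0004 0 0 0.02;0.006 0.0004 0 0 0.02;0.012 0.0004 0 0 0.02;0.018 0.0004 0 0 0.02;0.026 0.0004 0 0 0.02;0.034 0.0004 0 0 0.02;0.044 0.0004 0 0 0.02;0.056 0.0004 0 0 0.02;0.068 0.0004 0 0 0.02;0.08 0.0004 0 0 0.02",
)

```text
time: 30.43
position: [0.6462, -0.0335, 0.0392]
tool_rot: [0.768, 0.64, 0.0, -0.0]
ft_force: [-0.4, -0.4, -2.0]
grip_width: 0.0316
grip_force: 20.0
```

Call:
servo_tool(
  moves="0.006 0 0 0 0.02;0.01 0 0 0 0.02;0.013 0 0 0 0.02;0.016 0 0 0 0.02;0.019 0 0 0 0.02;0.022 0 0 0 0.02;0.024 0 0 0 0.02;0.024 0 0 0 0.02;0.024 0 0 0 0.02",
)

```text
time: 31.18
position: [0.6498, -0.0169, 0.0403]
tool_rot: [0.768, 0.641, -0.003, 0.002]
ft_force: [-3.2, -12.6, 3.0]
grip_width: 0.0316
grip_force: 20.0
```

Run:
```python
from t import *
print(togo(T(-.0134,0,.0388),TH+np.pi/2),get_obs()['position'])
```

```text
(array([-0.0031, -0.0002,  0.0015]), np.float64(0.1)) [ 0.64984747 -0.01685551  0.04027344]
```

Call:
servo_tool(
  moves="-0.002 0 0 0 0.06;-0.002 0 0 0 0.06;-0.002 0 0 0 0.06;-0.002 0 0 0 0.06;-0.002 0 -0.02 0 0.06;-0.002 0 -0.05 0 0.06;-0.002 0 -0.08 0 0.06;-0.03 0 -0.1 0 0.05;-0.07 0 -0.1 0 0.05;-0.11 0 -0.1 0 0.05",
)

```text
time: 32.02
position: [0.6321, -0.1194, 0.1416]
tool_rot: [0.767, 0.642, 0.001, 0.002]
ft_force: [0.4, -0.3, -0.2]
grip_width: 0.0517
grip_force: 0.0
```

Run:
```python
from t import *
print(togo([.611,-.2261,.0262],TH+np.pi/2),get_obs()['position'])
a=cams.camera('scene'); b=cams.camera('top')
A=cv2.resize(a[160:280,220:340],(480,480),interpolation=2); B=cv2.resize(b[140:200,270:350],(320,240),interpolation=2)
cv2.imwrite('pics/c6.png',np.hstack([A,cv2.copyMakeBorder(B,0,240,0,0,0)]))
```

```text
(array([-0.1087, -0.0025,  0.1155]), np.float64(0.2)) [ 0.63210181 -0.11935138  0.14163854]
```

View pics/c6.png

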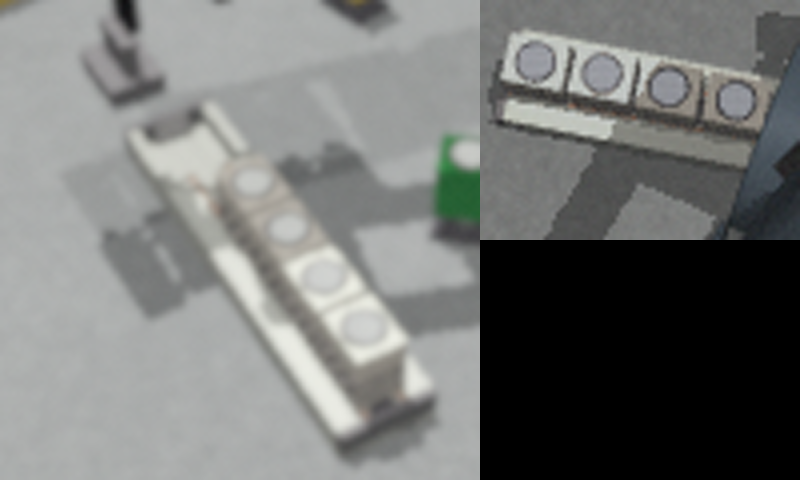

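The four lamps stand in a tight, even row, with lenses at (363,327), (325,275), (288,228) and (252,181). The stop stands upright at (120,75). I'll fetch it now.

Call:
servo_tool(
  moves="-0.04 -0.002 0 0 0.04;-0.08 -0.002 0 0.2 0.04;-0.108 -0.002 0 0.2 0.04;-0.108 -0.002 0.03 0.2 0.04;-0.108 -0.002 0.06 0.2 0.04;-0.108 -0.002 0.075 0.2 0.04;-0.108 -0.002 0.075 0.2 0.04;-0.108 -0.002 0.075 0.2 0.04",
)

```text
time: 32.78
position: [0.6088, -0.2244, 0.0633]
tool_rot: [0.769, 0.639, -0.0, -0.001]
ft_force: [0.7, 0.1, 1.1]
grip_width: 0.04
grip_force: 0.0
```

Run:
```python
from t import *
print(togo([.611,-.2261,.0262],TH+np.pi/2),get_obs()['position'])
```

```text
(array([-0.0013,  0.0025,  0.0371]), np.float64(-0.2)) [ 0.60880578 -0.22443477  0.06326877]
```

Call:
servo_tool(
  moves="-0.001 0.0018 0.02 -0.2 0.04;-0.001 0.0018 0.036 -0.2 0.04;-0.001 0.0018 0.036 -0.2 0.04;-0.001 0.0018 0.036 -0.2 0.04;-0.001 0.0018 0.036 -0.2 0;-0.001 0.0018 0.036 -0.2 0;-0.001 0.0018 0.036 -0.2 0;-0.001 0.0018 0.036 -0.2 0;-0.001 0.0018 0.036 -0.2 0;-0.001 0.0018 0.036 -0.2 0",
  grip_force=35,
)

```text
time: 33.62
position: [0.6109, -0.227, 0.0288]
tool_rot: [0.768, 0.64, 0.0, 0.0]
ft_force: [-0.8, -0.2, 2.4]
grip_width: 0.0119
grip_force: 35.0
```

Run:
```python
from t import *
print(togo(T(-.111,0,.08),TH+np.pi/2),get_obs()['position'])
```

```text
(array([ 0.1129,  0.0002, -0.0513]), np.float64(0.0)) [ 0.61090869 -0.22696319  0.02875515]
```

Call:
servo_tool(
  moves="0 0 -0.03 0 0;0 0 -0.055 0 0;0.03 0 -0.055 0 0;0.06 0 -0.055 0 0;0.09 0 -0.055 0 0;0.1085 0 -0.055 0 0;0.1085 0 -0.055 0 0;0.1085 0 -0.055 0 0;0.1085 0 -0.055 0 0;0.1085 0 -0.055 0 0",
)

```text
time: 34.45
position: [0.6303, -0.1213, 0.0832]
tool_rot: [0.769, 0.64, -0.0, 0.0]
ft_force: [0.3, -0.5, -0.4]
grip_width: 0.0118
grip_force: 35.0
```

Run:
```python
from t import *
print(togo(T(-.1155,0,.054),TH+np.pi/2),get_obs()['position'])
```

```text
(array([0.0011, 0.0002, 0.0292]), np.float64(-0.1)) [ 0.63025437 -0.12134976  0.08316217]
```

Call:
servo_tool(
  moves="0.001 0.0002 0.012 -0.1 0;0.001 0.0002 0.024 -0.1 0;0.001 0.0002 0.027 -0.1 0;0.001 0.0002 0.027 -0.1 0;0.001 0.0002 0.027 -0.1 0;0.001 0.0002 0.027 -0.1 0",
)

```text
time: 34.95
position: [0.6308, -0.1194, 0.0561]
tool_rot: [0.768, 0.641, 0.0, 0.0]
ft_force: [-0.1, -0.5, -1.1]
grip_width: 0.0114
grip_force: 35.0
```

Run:
```python
from t import *
print(togo(T(-.1155,0,.037),TH+np.pi/2),get_obs()['position'])
a=cams.camera('scene'); crop('scene',a,235,150,80,60,8,'pics/c7.png')
```

```text
(array([-0.001 ,  0.    ,  0.0191]), np.float64(0.1)) [ 0.63078689 -0.11935288  0.05611634]
```

View pics/c7.png

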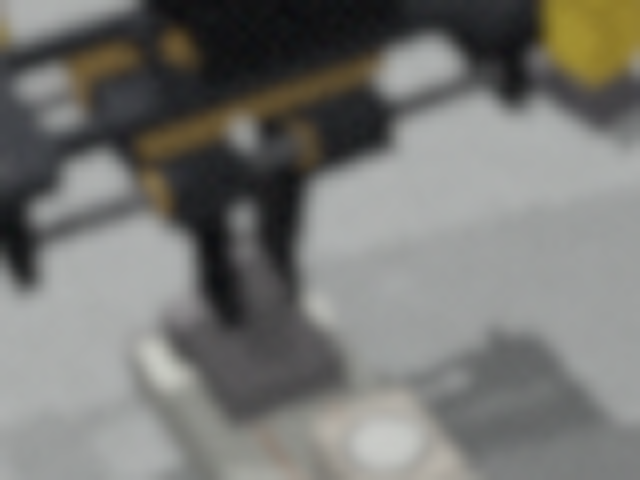

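The stop sits square over the bay at crop (260,365). I'll lower it gently.

Call:
servo_tool(
  moves="-0.0006 0 0.003 0.1 0;-0.0006 0 0.006 0.1 0;-0.0006 0 0.009 0.1 0;-0.0006 0 0.012 0.1 0;-0.0006 0 0.015 0.1 0;-0.0006 0 0.015 0.1 0",
)

```text
time: 35.5
position: [0.6306, -0.1193, 0.0408]
tool_rot: [0.768, 0.64, 0.0, -0.0]
ft_force: [0.8, 2.5, -0.7]
grip_width: 0.0116
grip_force: 35.0
```

Call:
servo_tool(
  moves="0 0 0.002 0 0;0 0 0.004 0 0;0 0 0.006 0 0;0 0 0.008 0 0;0 0 0.008 0 0;0 0 0.008 0 0",
)

```text
time: 36.0
position: [0.6306, -0.1193, 0.0367]
tool_rot: [0.768, 0.64, 0.0, 0.0]
ft_force: [-4.4, 4.1, 18.9]
grip_width: 0.0119
grip_force: 35.0
```

Call:
servo_tool(
  moves="0 0 -0.003 0 0;0 0 -0.003 0 0;0 0 -0.003 0 0.04;0 0 -0.003 0 0.04;0 0 -0.003 0 0.04;0 0 -0.003 0 0.04;0 0 -0.003 0 0.04;0 0 -0.03 0 0.04;0 0 -0.06 0 0.04;0 0 -0.06 0 0.04",
)

```text
time: 36.83
position: [0.6343, -0.1212, 0.0983]
tool_rot: [0.768, 0.64, 0.002, 0.004]
ft_force: [1.2, 0.2, 0.4]
grip_width: 0.0395
grip_force: 0.0
```

Run:
```python
from t import *
print(togo(T(-.113,0,.06),TH+np.pi/2),get_obs()['position'])
a=cams.camera('scene'); crop('scene',a,235,150,80,60,8,'pics/c8.png')
```

```text
(array([ 0.0027, -0.0041,  0.0383]), np.float64(0.0)) [ 0.63428406 -0.12118628  0.09830003]
```

View pics/c8.png

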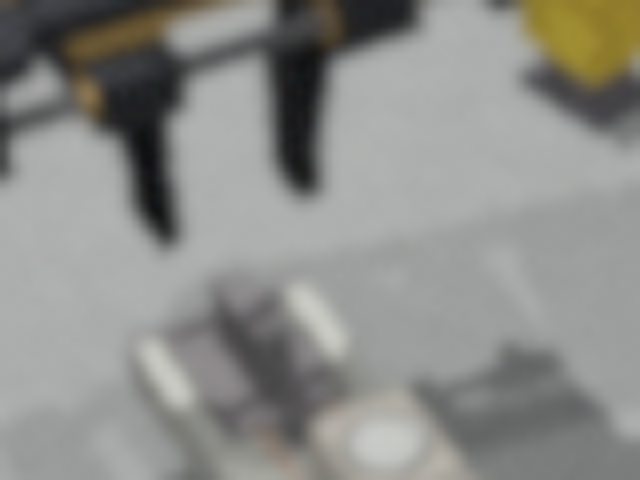

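The stop looks flush in the bay at crop (250,370). I'll press once on the rib top with shut fingers to be sure.

Call:
servo_tool(
  moves="0.0005 -0.002 0 0 0;0.0005 -0.002 0 0 0;0.0005 -0.002 0 0 0;0.0005 -0.002 0 0 0;0.0005 -0.002 0.01 0 0;0.0005 -0.002 0.02 0 0;0.0005 -0.002 0.03 0 0;0.0005 -0.002 0.034 0 0;0.0005 -0.002 0.034 0 0;0.0005 -0.002 0.034 0 0",
)

```text
time: 37.72
position: [0.6283, -0.1188, 0.0584]
tool_rot: [0.768, 0.64, -0.0, -0.001]
ft_force: [-0.4, 0.5, 0.6]
grip_width: 0.0005
grip_force: 0.0
```

Run:
```python
from t import *
print(togo(T(-.1145,0,.054),TH+np.pi/2),get_obs()['position'])
```

```text
(array([-0.0001,  0.0025,  0.0044]), np.float64(0.0)) [ 0.62833703 -0.11878353  0.05839667]
```

Call:
servo_tool(
  moves="0 0.0015 0 0 0;0 0.002 0.002 0 0;0 0.002 0.004 0 0;0 0.002 0.006 0 0;0 0.002 0.008 0 0;0 0.002 0.008 0 0",
)

```text
time: 38.22
position: [0.6312, -0.1195, 0.0544]
tool_rot: [0.768, 0.64, 0.0, 0.001]
ft_force: [-3.9, 1.0, 15.1]
grip_width: 0.0005
grip_force: 7.6
```

Call:
servo_tool(
  moves="0 0 -0.005 0 0;0 0 -0.03 0 0;0 0 -0.06 0 0;0 0 -0.1 0 0;-0.04 0 -0.13 0 0;-0.08 0 -0.15 0 0;-0.12 0 -0.15 0 0;-0.16 -0.03 -0.15 0 0;-0.2 -0.06 -0.15 0 0;-0.22 -0.09 -0.15 0 0",
)

```text
time: 39.05
position: [0.5169, -0.3134, 0.2017]
tool_rot: [0.768, 0.64, 0.0, 0.002]
ft_force: [0.3, -0.4, 0.7]
grip_width: 0.0006
grip_force: 0.0
```

Call:
servo_tool(
  moves="-0.04 -0.01 0 0 0;-0.08 -0.02 0 0 0;-0.12 -0.03 0 0 0;-0.12 -0.03 0 0 0;-0.12 -0.03 0 0 0;-0.12 -0.03 0 0 0",
)

```text
time: 39.55
position: [0.4656, -0.4227, 0.2009]
tool_rot: [0.769, 0.64, 0.0, -0.001]
ft_force: [-0.1, -0.2, -0.1]
grip_width: 0.0006
grip_force: 0.0
```

Run:
```python
from t import *
a=cams.camera('scene'); b=cams.camera('top')
A=cv2.resize(a[170:270,235:335],(400,400),interpolation=2); B=cv2.resize(b[135:265,190:400],(399,247),interpolation=2)
cv2.imwrite('pics/c9.png',np.hstack([A,cv2.copyMakeBorder(B,0,153,0,0,0)]))
```

```text
(no output)
```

View pics/c9.png

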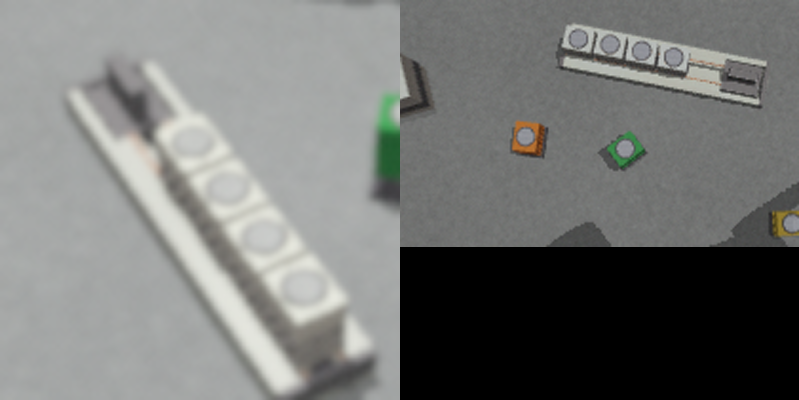

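The row is tight and upright with its four lenses evenly spaced, and the stop is home at (742,75). The decoys haven't moved. One numeric check of the pitch comes before handing in.

Run:
```python
from t import *
b=cams.camera('top')[135:185,265:370]
g=cv2.GaussianBlur(cv2.cvtColor(cv2.resize(b,None,fx=6,fy=6,interpolation=2),cv2.COLOR_BGR2GRAY),(5,5),0)
c=cv2.HoughCircles(g,cv2.HOUGH_GRADIENT,1.5,70,param1=80,param2=14,minRadius=22,maxRadius=42)[0]
w=ray('top',(c[:,:2]+.5)/6-.5+[265,135],.074)[:,:2]-TC
print(np.round(np.c_[w@U,w@V]*1000,1))
```

```text
[[-1.500e+01 -1.200e+00]
 [ 1.178e+02 -1.000e-01]
 [ 7.380e+01 -2.200e+00]
 [ 3.040e+01 -2.000e-01]
 [-4.300e+00  2.770e+01]
 [-9.250e+01  2.000e+00]
 [-5.410e+01  2.370e+01]
 [ 6.860e+01  2.830e+01]
 [ 1.056e+02  2.840e+01]
 [-6.220e+01 -1.540e+01]
 [ 2.850e+01  3.100e+01]
 [ 1.020e+01  5.590e+01]
 [ 8.710e+01  5.610e+01]
 [ 4.700e+01  5.600e+01]
 [-9.300e+01 -3.370e+01]
 [ 1.006e+02 -3.140e+01]]
```

```bash
python3 -c "
from rig import job
print(job.hand_in())"
```

```text
the job is handed in; nothing more can be done
None
```

All four lamps found on the bench are in the track in one tight row against the closed end, the end stop is pressed home flush in the bay, and the job is handed in at about 40 s; no verdict came back.

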